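# Free the sagging cage bolt and hold the gate ajar

## Robot

A 6-joint arm with a two-finger parallel gripper is mounted at the origin on the work surface. World frame = base frame: x ahead of the robot, y to its left, z up, the work surface at z = 0. Lengths are in mm, angles in rad, forces in N, time in s.
With the tool pointing down it reaches from about 350 to 950 mm from the base axis. Payload 17.4 kg.
Tool frame: the origin (TCP) lies at the very end of the fingers, on their centre line; the grasp point (between the pads) lies 19 mm behind it; z points along the fingers, y is the line along which they close (so a half turn about z gives the same grasp; the last joint's range is limited). The gripper opens to 93 mm and grips with 3 to 60 N. Pads are 15 mm wide; open, the fingers measure 128 mm over their backs; the gripper's body (75 mm by 188 mm) begins 65 mm behind the grasp point.
Start: joints at [-1.166, 0.116, 1.442, -0, 1.584, -0.038], TCP at [289.21, -609.91, 218.646] pointing down, gripper open.
Joint ranges: [-2.83, 2.83], [-0.83, 2.19], [0.07, 2.5], [-1.14, 4.28], [0.01, 3], [-2.97, 2.97]. Speed limits (rad/s): [1.89, 1.89, 2.22, 3.14, 3.14, 3.14].

## Interface

Orientations are given as a unit quaternion [x, y, z, w].
In Python, from plant import r gives the robot as it stands.
- The arm moves only by the tool send_rows, never from a script. Its argument "motion" is a list of rows, each an object with "delta_pos": the shift along the tool's x, y, z in mm, a list of three; "spin": the turn about the tool's z in rad; "hand": the opening, from 0 (shut) to 1 (fully open). A call has 1 to 5 rows; each row shifts and turns the commanded pose from where the row before left it, along the tool's axes as they then stand; what a row does not reach is not made up. A row lasts 1/12 s, in which the tool goes at most 41.7 mm and 7.16 degrees, less where a joint would pass 70% of its speed; a pose out of reach is approached as far as the arm can. A call with a gripper value outside its range is refused whole. The fingers move at their own pace and stop on an object; "newtons" is the grip in N (left out, the last holds). Time passes only in rows, so rows that do not move let the fingers close. It gives the time, the measured TCP pose, the force, the opening and the grip force at its end, in the units of the state.
- r.get_state(): the state, without advancing time (a new reading comes with each control period).
- r.grab_frame(name): name is "scene" or "top" or "wrist"; returns (picture, depth): 480x640x3 uint8, red, green, blue; 480x640 float32, mm along the optical axis (not along the pixel's ray), 0 where there is no reading.
- r.camera_info(name): a dict with "mtx" (3x3 intrinsics, pixels), "extrinsics" (4x4, takes a point from camera to world coordinates). Camera axes: x right, y down, z forward; pixel columns grow to the right and rows downward; lengths in mm; the calibration is good to about 2 mm. A picture is of the moment at which its call begins: read the wrist's pose just before it. camera_info takes no time and is no camera call; for the wrist camera it gives the pose at the moment of the call.
- r.hand_in(): hands the job in; it is judged then, once.
The state is a dict: "clock": time; "joint_pos": joint angles; "joint_vel": joint speeds; "joint_efforts": joint torques, N m; "tcp_pos": TCP position; "orientation": TCP orientation; "wrist_force": force on the tool from outside, world axes, zero at the start; "wrist_torque": the same for the moment, N m; "opening": finger opening in mm; "grasp_force": force on a finger pad.
Only numpy, scipy, OpenCV 4.12 (cv2) and the standard library are available. Lean on these libraries where they do the work, as an engineer would, in place of code of your own. Each camera call takes 0.05 s, during which the arm holds its last target. There are 200 camera calls.

## Task

The bolt of the pigment cage sags, so that its nose catches behind the bent-up lip of the keeper: lift the bolt by its red pull and, keeping it up, draw it over the lip until it is clear of the keeper. Then swing the self-closing gate about 30 degrees open and finish while still holding it there, steady in the gripper, with the bolt drawn, so that a colleague can take out the pigment jars. Leave the other things on the bench and on the cage as they are.

Things in the scene. Friction and masses are not known exactly. Their poses are not given: they have to be found in the camera images.
- cage: Fixed wire-mesh pigment cage, 230 mm deep (x), 310 mm wide (y), roof at 200 mm, front posts up to 240 mm. Origin: centre of its underside. Its -x axis points out of the front, to the robot's side; +y along the front to the gate's hinge, -y to the latch.
- gate: Blue mesh gate in the cage's front, 16 mm thick, 225 mm wide, top edge 235 mm above the bench; carries the bolt. Origin: on its hinge axis at bench height; it runs along its own -y to the free stile; -x is its outer face. It swings outwards. A spring pulls it shut (about 2 N at the red pull when shut, 4 to 7 N at 0.5 rad).
- hinge (a point): Point on the gate's upright hinge axis, 235 mm above the bench (fixed to the cage).
- stile (a point): Top of the gate's free stile, mid-thickness, 223 mm from the hinge axis, 235 mm above the bench.
- swing (a joint): Opening angle of the gate, rad: 0 shut, grows as it swings out to the cage's -x (seen from above it turns clockwise about the hinge); stop at 1.3.
- pull (a point): Middle of the bolt's red pull, an upright round grip 20 mm thick, 45 mm high; this point is half-way up, 267 mm above the bench when sagging. A 12 mm stem joins it to the rod 57 mm below, which runs along the gate's y, 24 mm out from the gate's middle plane. Gate top and guide loops near it reach 235 mm at most: pinch it from above, fingers on its two sides along the gate's y.
- draw (a joint): How far the bolt is drawn, m: 0 fully shot, grows as the pull moves along the gate's +y (towards the hinge), stop at 0.045. About 1.2 N of friction. Starts between 0 and 0.005.
- lift (a joint): How far the whole bolt is lifted straight up in its worn, tall guide loops, m: 0 sagging (it falls back there by its own weight, about 3 N), stop at 0.015.
- nose (a point): Middle of the underside of the bolt's nose, a stub 8 mm long (y) that hangs 10 mm below the rod at its tip.
- lip (a point): Middle of the top edge of the bent keeper's lip, a brass wall 4 mm thick (y) on the latch post, 1.5 mm under the sagging rod. The nose hangs behind it: drawn low, the bolt jams after about 8 mm; lifted over 9 mm (11 to 13 is good) it passes, and is past the lip when draw exceeds 0.021. The keeper's cheek keeps the gate shut until draw exceeds about 0.025.
- block: cork sanding block 50 x 80 x 30 mm, lying on the cage's roof; bystander, to be left alone. Origin: centre of its underside.
- tape: yellow tape ring, 84 mm across, 24 mm high, lying on the cage's roof; bystander, to be left alone. Origin: centre of its underside.
- jar: amber glass jar, 64 mm across, 90 mm high, standing beside the latch side of the cage; bystander, to be left alone. Origin: centre of its underside.
- trowel: flat blue-handled trowel (spatula) lying on the bench to the robot's right; bystander, to be left alone. Origin: underside.
- brush: wooden brush lying on the bench to the robot's left; bystander, to be left alone. Origin: underside.
- cup: white open mixing cup, 84 mm across, 100 mm high, on the bench to the left; bystander, to be left alone. Origin: centre of its underside.
- tin: small tin, 70 mm across, 80 mm high, with a green band, on the bench to the right; bystander, to be left alone. Origin: centre of its underside.

How it is judged:
By the outcome, as a careful person would: the job done as asked, in the order asked, and still so for the second after the job is handed in, while the arm keeps its last pose, push and grip.
It also fails if it takes over 29 s, if anything falls off the work surface, if the arm or the gripper's body presses on something with over 40 N, if the wrist force passes 120 N, or if a joint passes its speed limit or range.

## Working session

There is one attempt and no reset: what is moved stays moved. The work goes in short steps, Python scripts to look and compute and a tool call to move; the robot and the scene stay as the last step left them, time stands still between calls to the robot, and variables do not carry over. Pictures are saved under pics/ and viewed, at most 10 in all, crops included, and the job is handed in when it is done.

Besides the shell and the picture viewer there is one more tool, called after "Call:" as name(argument=value, ...), one argument or row to a line, values as JSON. send_rows: Moves the arm, as the interface text tells. Its arguments: {"type":"object","properties":{"motion":{"type":"array","items":{"type":"object","properties":{"delta_pos":{"type":"array","items":{"type":"number"}},"spin":{"type":"number"},"hand":{"type":"number"}}}},"newtons":{"type":"number"}},"required":["motion"]}

```bash
mkdir -p pics; ls
python3 - <<'E'
from plant import r
import cv2,numpy as np
for n in ("scene","top"):
    p,d=r.grab_frame(n); cv2.imwrite(f"pics/{n}0.png",p[:,:,::-1]); np.save(f"{n}0.npy",d); np.save(f"{n}0p.npy",p)
    print(n,{k:np.round(v,3).tolist() for k,v in r.camera_info(n).items()})
print(r.get_state())
E
```

```text
pics
scene {'mtx': [[496.903, 0.0, 318.189], [0.0, 496.903, 242.304], [0.0, 0.0, 1.0]], 'extrinsics': [[-0.477, 0.611, -0.632, 1358.035], [0.879, 0.329, -0.344, 432.275], [-0.003, -0.719, -0.695, 1086.656], [0.0, 0.0, 0.0, 1.0]]}
top {'mtx': [[602.492, 0.0, 310.837], [0.0, 602.492, 244.624], [0.0, 0.0, 1.0]], 'extrinsics': [[-0.002, -0.996, 0.091, 415.51], [-1.0, 0.002, -0.004, -11.294], [0.004, -0.091, -0.996, 1666.339], [0.0, 0.0, 0.0, 1.0]]}
{'clock': 0.1, 'joint_pos': array([-1.16582063e+00,  1.16432952e-01,  1.44216677e+00, -1.71386020e-05,
        1.58397532e+00, -3.78001583e-02]), 'joint_vel': array([-0.0010939 , -0.00110335, -0.00045975, -0.00140062,  0.00043616,
       -0.00043523]), 'joint_efforts': array([ 1.19593245e-03, -7.22891378e+01, -6.23866510e+01,  7.82571360e-02,
        2.28226039e-02, -7.82302641e-05]), 'tcp_pos': array([ 289.12525841, -609.76103435,  218.00209308]), 'orientation': array([ 9.75593528e-01,  2.19583756e-01, -9.80963610e-05, -4.81376545e-04]), 'wrist_force': array([-0.79301668, -0.56556083, -0.18451264]), 'wrist_torque': array([-0.0623996 ,  0.0017961 , -0.00460857]), 'grasp_force': 0.0, 'opening': 92.94222741576414}
```

View pics/scene0.png

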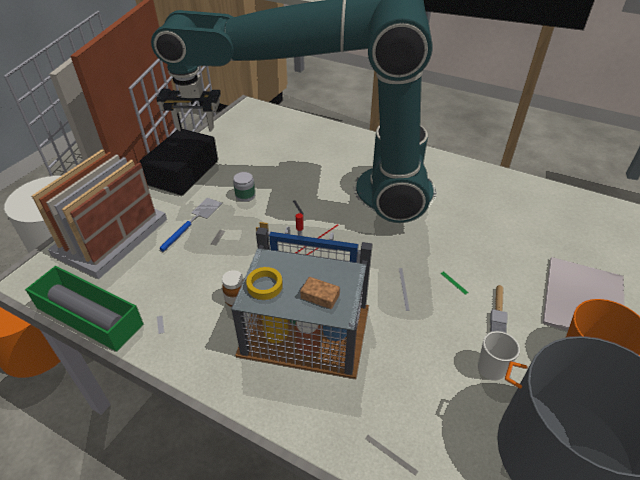

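View pics/top0.png

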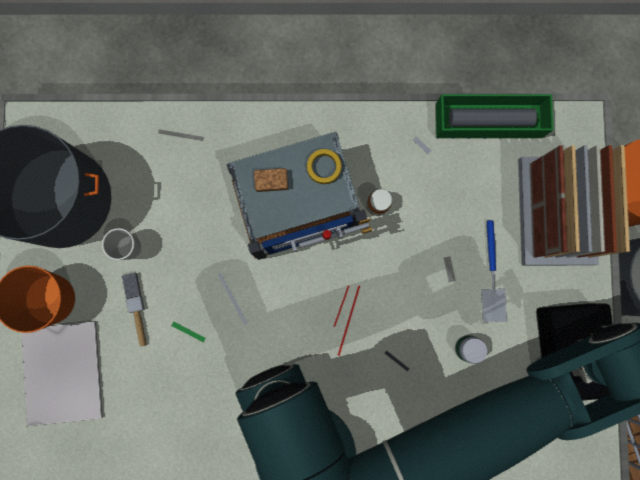

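The scene view shows the red pull at about (299,222) and the blue gate top from (272,237) to (357,245). The top view shows the pull at (327,235) and the gate running from about (258,250) to (365,220). Next I'll measure these.

```bash
cat > h.py <<'E'
import numpy as np,cv2
def pts(d,info):
    K=info["mtx"];v,u=np.mgrid[:480,:640]
    c=np.stack([(u-K[0,2])/K[0,0]*d,(v-K[1,2])/K[1,1]*d,d],-1)
    E=info["extrinsics"];return c@E[:3,:3].T+E[:3,3]
def red(p):
    h=cv2.cvtColor(p,cv2.COLOR_RGB2HSV).astype(int)
    return ((h[...,0]<6)|(h[...,0]>174))&(h[...,1]>170)&(h[...,2]>70)
def blue(p):
    h=cv2.cvtColor(p,cv2.COLOR_RGB2HSV).astype(int)
    return (abs(h[...,0]-110)<12)&(h[...,1]>130)&(h[...,2]>40)
def fit(P):
    c=P[:,:2].mean(0);w,_,_,_=cv2.fitLine(P[:,:2].astype(np.float32),cv2.DIST_HUBER,0,.01,.01).ravel()[[0,1,2,3]],0,0,0
    return c,w
E
python3 - <<'E'
from h import *
from plant import r
for n in ("scene","top"):
    p=np.load(n+"0p.npy");d=np.load(n+"0.npy");W=pts(d,r.camera_info(n))
    ok=(d>0)&(W[...,0]>350)&(W[...,0]<800)&(abs(W[...,1])<300)
    R=W[red(p)&ok&(W[...,2]>240)]
    print(n,"red",len(R),np.median(R,0).round(1),R.min(0).round(1),R.max(0).round(1))
    B=W[blue(p)&ok&(W[...,2]>228)&(W[...,2]<242)]
    c,l=fit(B);t=l[:2]*np.sign(l[1]);s=(B[:,:2]-c)@t
    print("blue",len(B),c.round(1),"dir",t.round(4),"ang from y",np.arctan2(-t[0],t[1]).round(4),"s",np.percentile(s,[0,2,98,100]).round(1),"perp std",((B[:,:2]-c)@[t[1],-t[0]]).std().round(2), "z",B[:,2].mean().round(1))
    # roof plane rectangle
    T=W[ok&(abs(W[...,2]-200)<6)]
    print("roof",cv2.minAreaRect(T[:,:2].astype(np.float32)))
E
```

```text
scene red 102 [574.8 -48.  274.6] [559.  -61.4 244.6] [581.1 -41.2 289.8]
blue 515 [582.5  -4.3] dir [-0.2825  0.9593] ang from y 0.2864 s [-113.  -107.3  104.3  108.6] perp std 4.94 z 233.7
roof ((682.3973388671875, 23.45513916015625), (237.2064208984375, 291.4322814941406), 15.975966453552246)
top red 53 [565.9 -52.4 286.7] [558.  -61.5 266.7] [576.  -45.1 291.9]
blue 551 [578.9  -9.9] dir [-0.2909  0.9568] ang from y 0.2952 s [-110.1 -105.7  108.   112.5] perp std 4.25 z 235.1
roof ((668.5299072265625, 14.462234497070312), (262.1663513183594, 297.0928649902344), 16.076934814453125)
```

Call:
send_rows(
  motion=[
    {"delta_pos": [0, 0, -35], "spin": 0, "hand": 1},
    {"delta_pos": [0, 0, -35], "spin": 0, "hand": 1},
    {"delta_pos": [20, -16, -30], "spin": 0, "hand": 1},
    {"delta_pos": [30, -24, -10], "spin": 0, "hand": 1},
    {"delta_pos": [30, -24, 0], "spin": 0, "hand": 1},
  ],
  newtons=30,
)

```text
clock: 0.52
tcp_pos: [334.3, -517.5, 331.6]
orientation: [0.976, 0.219, 0.001, 0.002]
wrist_force: [1.7, -0.4, 0.5]
opening: 93.1
grasp_force: 0.0
```

Call:
send_rows(
  motion=[
    {"delta_pos": [30, -24, 0], "spin": 0, "hand": 1},
    {"delta_pos": [30, -24, 0], "spin": 0, "hand": 1},
    {"delta_pos": [30, -24, 0], "spin": 0, "hand": 1},
    {"delta_pos": [30, -24, 0], "spin": 0, "hand": 1},
    {"delta_pos": [30, -24, 0], "spin": 0, "hand": 1},
  ],
)

```text
clock: 0.93
tcp_pos: [418.5, -343.3, 328.4]
orientation: [0.976, 0.219, -0.0, -0.0]
wrist_force: [0.0, -1.4, 0.6]
opening: 93.1
grasp_force: 0.0
```

Call:
send_rows(
  motion=[
    {"delta_pos": [30, -24, 0], "spin": 0, "hand": 1},
    {"delta_pos": [30, -24, 0], "spin": 0, "hand": 1},
    {"delta_pos": [30, -24, 0], "spin": 0, "hand": 1},
    {"delta_pos": [30, -24, 0], "spin": 0.08, "hand": 1},
    {"delta_pos": [30, -24, 0], "spin": 0.075, "hand": 1},
  ],
)

```text
clock: 1.35
tcp_pos: [505.2, -171.9, 328.7]
orientation: [0.99, 0.142, 0.0, 0.0]
wrist_force: [1.6, -0.4, 1.0]
opening: 93.1
grasp_force: 0.0
```

```bash
cat > w.py <<'E'
from h import *
from plant import r
import sys
def look(name):
    info=r.camera_info("wrist");s=r.get_state();p,d=r.grab_frame("wrist");cv2.imwrite(f"pics/{name}.png",p[:,:,::-1])
    W=pts(d,info);z=W[...,2];ok=d>0
    R=W[red(p)&ok&(z>240)&(z<310)]
    if len(R):
        T=R[R[:,2]>np.percentile(R[:,2],98)-2]
        print("red",len(R),R.mean(0).round(1),"top",T.mean(0).round(1),T.min(0).round(1),T.max(0).round(1))
    B=W[blue(p)&ok&(abs(z-235)<6)]
    if len(B)>50:
        c,l=fit(B);t=l[:2]*np.sign(l[1]);q=(B[:,:2]-c)@t
        print("blue",len(B),c.round(1),t.round(4),"yaw",np.arctan2(-t[0],t[1]).round(4),np.percentile(q,[0,100]).round(1),"z",B[:,2].mean().round(1))
    q=s["orientation"];print("tcp",s["tcp_pos"].round(1),"yaw",(2*np.arctan2(q[1],q[0])).round(4),s["clock"],s["wrist_force"].round(1),s["opening"])
    return p,d,W
if __name__=="__main__": look(sys.argv[1])
E
python3 w.py w1
```

```text
red 985 [568.8 -52.6 286.9] top [568.3 -52.7 287.2] [559.3 -60.7 286.4] [576.5 -45.1 289.1]
blue 5630 [584.6 -26.5] [-0.2885  0.9575] yaw 0.2927 [-93.3  68.2] z 235.0
tcp [ 505.2 -171.9  328.7] yaw 0.2844 1.35 [ 1.6 -0.4  1. ] 93.13259432609844
```

View pics/w1.png

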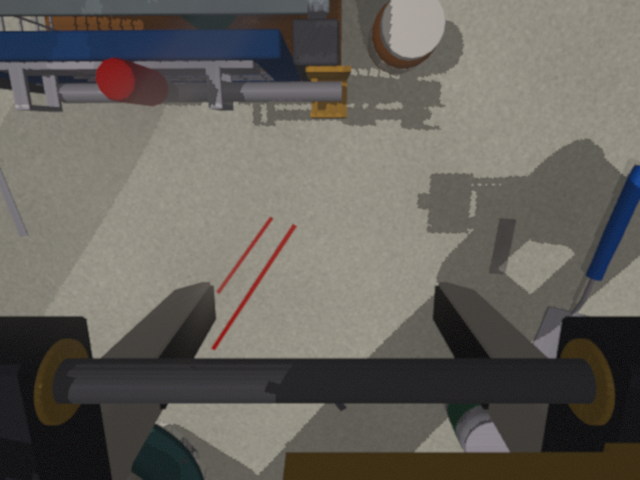

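The wrist view shows the red pull's top at (116,78), the blue gate top behind it, the rod to the right, and the brass keeper at about (328,92). The pull comes out at (568,-53), which agrees with the other two cameras. Next I'll move over it.

Call:
send_rows(
  motion=[
    {"delta_pos": [24, -25, 0], "spin": 0, "hand": 1},
    {"delta_pos": [24, -25, 0], "spin": 0, "hand": 1},
    {"delta_pos": [24, -25, 0], "spin": 0, "hand": 1},
    {"delta_pos": [21.6, -21.5, 0], "spin": 0, "hand": 1},
    {"delta_pos": [0, 0, 0], "spin": 0, "hand": 1},
  ],
)

```text
clock: 1.82
tcp_pos: [568.8, -51.0, 327.7]
orientation: [0.989, 0.145, -0.0, -0.001]
wrist_force: [-0.1, 0.0, -0.1]
opening: 92.9
grasp_force: 0.0
```

```bash
python3 w.py w2
```

```text
red 226 [567.6 -55.2 286.9] top [567.4 -55.2 287. ] [560.1 -61.5 286.2] [576.3 -47.2 289. ]
blue 6447 [583.2 -17.8] [-0.2919  0.9565] yaw 0.2962 [-101.6  107.8] z 234.9
tcp [568.8 -51.  327.7] yaw 0.2913 1.8167 [-0.1  0.  -0.1] 92.94973820450105
```

View pics/w2.png

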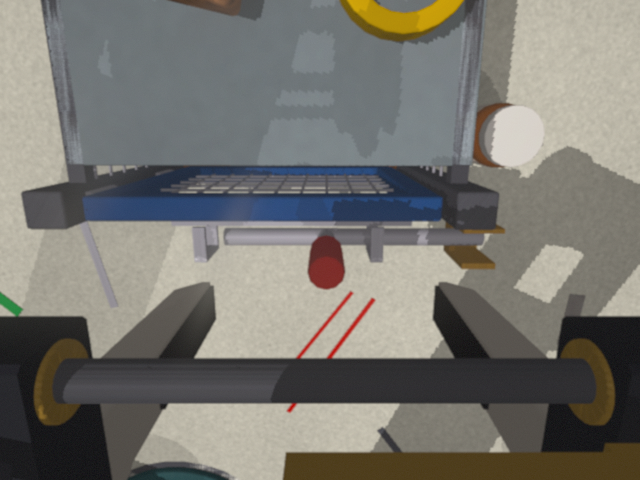

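The wrist view shows the pull at (325,260), centred between the fingers, with the guide loops at (205,243) and (375,243) and the keeper at (478,248). I'll descend, then close.

Call:
send_rows(
  motion=[
    {"delta_pos": [-1, 1.5, 25], "spin": 0, "hand": 1},
    {"delta_pos": [0, 0, 25], "spin": 0, "hand": 1},
    {"delta_pos": [0, 0, 18], "spin": 0, "hand": 1},
    {"delta_pos": [0, 0, 11], "spin": 0, "hand": 1},
    {"delta_pos": [0, 0, 0], "spin": 0, "hand": 0.6},
  ],
)

```text
clock: 2.28
tcp_pos: [565.9, -57.1, 247.3]
orientation: [0.99, 0.143, -0.002, -0.0]
wrist_force: [-1.1, -0.5, 0.2]
opening: 89.8
grasp_force: 0.0
```

Call:
send_rows(
  motion=[
    {"delta_pos": [0, 0, 0], "spin": 0, "hand": 0.3},
    {"delta_pos": [0, 0, 0], "spin": 0, "hand": 0.1},
    {"delta_pos": [0, 0, 0], "spin": 0, "hand": 0},
    {"delta_pos": [0, 0, 0], "spin": 0, "hand": 0},
    {"delta_pos": [0, 0, 0], "spin": 0, "hand": 0},
  ],
  newtons=30,
)

```text
clock: 2.7
tcp_pos: [567.0, -56.5, 250.4]
orientation: [0.99, 0.143, 0.0, 0.0]
wrist_force: [0.9, -0.1, -0.0]
opening: 57.7
grasp_force: 0.0
```

Call:
send_rows(
  motion=[
    {"delta_pos": [1.5, -3, 1], "spin": 0, "hand": 0.45},
    {"delta_pos": [0, 0, 0], "spin": 0, "hand": 0.45},
  ],
)

```text
clock: 2.87
tcp_pos: [567.5, -52.8, 248.6]
orientation: [0.99, 0.143, 0.0, -0.0]
wrist_force: [-0.0, 0.5, 0.1]
opening: 44.5
grasp_force: 0.0
```

```bash
python3 w.py w3
```

```text
red 2833 [572.1 -52.4 281.8] top [569.7 -52.6 286.9] [561.9 -61.9 285.9] [577.3 -43.8 288.7]
blue 11635 [580.3  -7.4] [-0.2906  0.9568] yaw 0.2949 [-112.6  104. ] z 234.8
tcp [567.5 -52.8 248.6] yaw 0.2879 2.8667 [-0.   0.5  0.1] 44.50783171183076
```

View pics/w3.png

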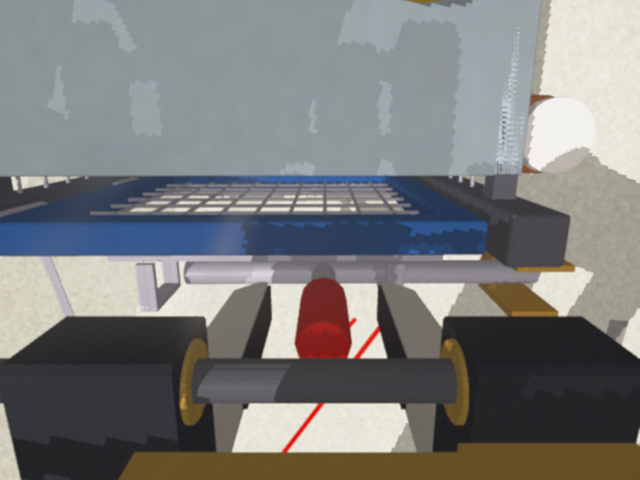

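The pull, at about (323,330), sits centred between the half-closed fingers. I'll close on it.

Call:
send_rows(
  motion=[
    {"delta_pos": [1, 0, 0], "spin": 0, "hand": 0.2},
    {"delta_pos": [0, 0, 0], "spin": 0, "hand": 0},
    {"delta_pos": [0, 0, 0], "spin": 0, "hand": 0},
    {"delta_pos": [0, 0, 0], "spin": 0, "hand": 0},
    {"delta_pos": [0, 0, 0], "spin": 0, "hand": 0},
  ],
  newtons=35,
)

```text
clock: 3.33
tcp_pos: [568.4, -52.9, 248.6]
orientation: [0.99, 0.143, 0.0, -0.0]
wrist_force: [0.8, 0.3, -0.4]
opening: 19.6
grasp_force: 35.0
```

Call:
send_rows(
  motion=[
    {"delta_pos": [0, 0, 0], "spin": 0, "hand": 0},
    {"delta_pos": [0, 0, 0], "spin": 0, "hand": 0},
  ],
)

```text
clock: 3.5
tcp_pos: [568.4, -52.9, 248.6]
orientation: [0.99, 0.143, -0.0, -0.0]
wrist_force: [1.0, -0.1, -0.2]
opening: 19.4
grasp_force: 35.0
```

Grip holds at 19.5 mm (the pull is 20 mm thick). Next is a 12 mm lift.

Call:
send_rows(
  motion=[
    {"delta_pos": [0, 0, -4], "spin": 0, "hand": 0},
    {"delta_pos": [0, 0, -4], "spin": 0, "hand": 0},
    {"delta_pos": [0, 0, -4], "spin": 0, "hand": 0},
    {"delta_pos": [0, 0, 0], "spin": 0, "hand": 0},
    {"delta_pos": [0, 0, 0], "spin": 0, "hand": 0},
  ],
)

```text
clock: 3.92
tcp_pos: [568.4, -52.9, 260.9]
orientation: [0.99, 0.143, 0.0, 0.0]
wrist_force: [0.1, 0.5, -3.1]
opening: 19.3
grasp_force: 35.0
```

Call:
send_rows(
  motion=[
    {"delta_pos": [0, -6, 0], "spin": 0, "hand": 0},
    {"delta_pos": [0, -8, 0], "spin": 0, "hand": 0},
    {"delta_pos": [0, -8, 0], "spin": 0, "hand": 0},
    {"delta_pos": [0, -8, 0], "spin": 0, "hand": 0},
    {"delta_pos": [0, -6, 0], "spin": 0, "hand": 0},
  ],
)

```text
clock: 4.33
tcp_pos: [557.7, -17.3, 260.6]
orientation: [0.99, 0.144, -0.0, -0.0]
wrist_force: [-1.1, -1.8, -4.2]
opening: 19.3
grasp_force: 35.0
```

Call:
send_rows(
  motion=[
    {"delta_pos": [0, 0, 0], "spin": 0, "hand": 0},
    {"delta_pos": [0, 0, 0], "spin": 0, "hand": 0},
  ],
)

```text
clock: 4.5
tcp_pos: [558.0, -17.7, 260.7]
orientation: [0.99, 0.144, -0.0, -0.0]
wrist_force: [-1.4, 1.2, -3.2]
opening: 19.0
grasp_force: 35.0
```

```bash
python3 w.py w4
```

```text
red 3547 [562.7 -17.2 289.6] top [559.7 -17.9 298.9] [551.9 -28.8 297.8] [567.4  -9.2 300.9]
blue 10597 [582.5 -15.3] [-0.2879  0.9577] yaw 0.2921 [-104.4  119.2] z 234.8
tcp [558.  -17.7 260.7] yaw 0.2888 4.5 [-1.4  1.2 -3.2] 18.979034752010115
```

View pics/w4.png

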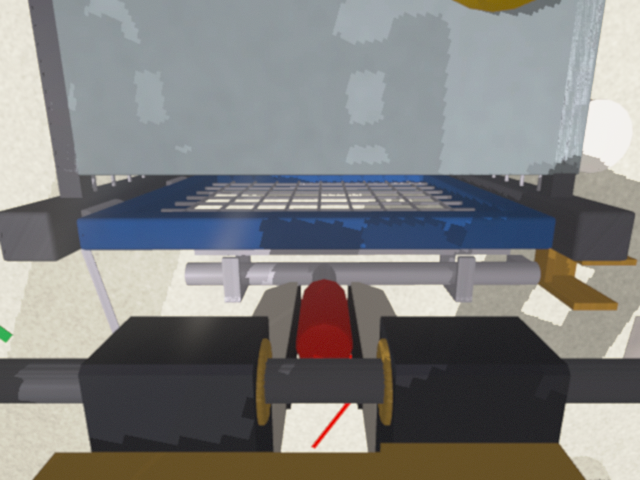

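The drawn rod's tip at (540,273) is clear of the keeper at (560,275), and the pull is still up (top near z 299–301). I'll swing the gate about the measured hinge at (548,100).

Call:
send_rows(
  motion=[
    {"delta_pos": [-2.3, -0.5, 0], "spin": 0.02, "hand": 0},
    {"delta_pos": [-3.5, -0.8, 0], "spin": 0.03, "hand": 0},
    {"delta_pos": [-4.6, -1.05, 0], "spin": 0.04, "hand": 0},
    {"delta_pos": [-4.6, -1.05, 0], "spin": 0.04, "hand": 0},
    {"delta_pos": [-4.6, -1.05, 0], "spin": 0.04, "hand": 0},
  ],
  newtons=40,
)

```text
clock: 4.97
tcp_pos: [538.0, -18.7, 260.6]
orientation: [0.998, 0.057, 0.0, 0.0]
wrist_force: [0.9, -1.0, -4.9]
opening: 19.2
grasp_force: 40.0
```

Call:
send_rows(
  motion=[
    {"delta_pos": [-4.6, -1.05, 0], "spin": 0.04, "hand": 0},
    {"delta_pos": [-4.6, -1.05, 0], "spin": 0.04, "hand": 0},
    {"delta_pos": [-4.6, -1.05, 0], "spin": 0.04, "hand": 0},
    {"delta_pos": [-4.6, -1.05, 0], "spin": 0.04, "hand": 0},
    {"delta_pos": [-4.6, -1.05, 0], "spin": 0.04, "hand": 0},
  ],
)

```text
clock: 5.38
tcp_pos: [514.7, -14.4, 260.6]
orientation: [0.999, -0.043, 0.0, 0.0]
wrist_force: [0.8, 0.4, -3.1]
opening: 19.5
grasp_force: 40.0
```

Call:
send_rows(
  motion=[
    {"delta_pos": [-4.6, -1.05, 0], "spin": 0.04, "hand": 0},
    {"delta_pos": [-4.6, -1.05, 0], "spin": 0.04, "hand": 0},
    {"delta_pos": [-4.6, -1.05, 0], "spin": 0.04, "hand": 0},
    {"delta_pos": [-3.5, -0.8, 0], "spin": 0.03, "hand": 0},
    {"delta_pos": [0, 0, 0], "spin": 0, "hand": 0},
  ],
)

```text
clock: 5.8
tcp_pos: [497.9, -7.9, 260.8]
orientation: [0.993, -0.117, 0.0, 0.0]
wrist_force: [0.0, -1.6, -4.0]
opening: 19.1
grasp_force: 40.0
```

Call:
send_rows(
  motion=[
    {"delta_pos": [0, 0, 0], "spin": 0, "hand": 0},
    {"delta_pos": [0, 0, 0], "spin": 0, "hand": 0},
  ],
)

```text
clock: 5.97
tcp_pos: [498.5, -7.9, 260.7]
orientation: [0.993, -0.116, 0.0, 0.0]
wrist_force: [-0.7, -1.7, -3.1]
opening: 19.5
grasp_force: 40.0
```

```bash
python3 w.py w5
python3 - <<'E'
from h import *
from plant import r
p,d=r.grab_frame("top");W=pts(d,r.camera_info("top"));cv2.imwrite("pics/top5.png",cv2.resize(p[130:330,200:440,::-1],None,fx=3,fy=3))
B=W[blue(p)&(d>0)&(abs(W[...,2]-235)<6)&(W[...,0]>350)&(abs(W[...,1])<250)]
c,l=fit(B);t=l[:2]*np.sign(l[1]);q=(B[:,:2]-c)@t;print(len(B),c,t,np.arctan2(-t[0],t[1]),q.min(),q.max())
E
```

```text
red 3555 [503.3  -9.9 289.4] top [500.4  -9.1 298.9] [492.6 -18.3 297.8] [5.078e+02 4.000e-01 3.009e+02]
blue 8528 [522.1 -14.1] [0.1917 0.9814] yaw -0.1929 [-108.5  114.9] z 234.9
tcp [498.5  -7.9 260.7] yaw -0.2316 5.9667 [-0.7 -1.7 -3.1] 19.496330436652112
17 [513.93209134 -41.76901548] [0.18236317 0.98323125] -0.1833894 -79.5256118378886 142.50690464905804
```

View pics/w5.png

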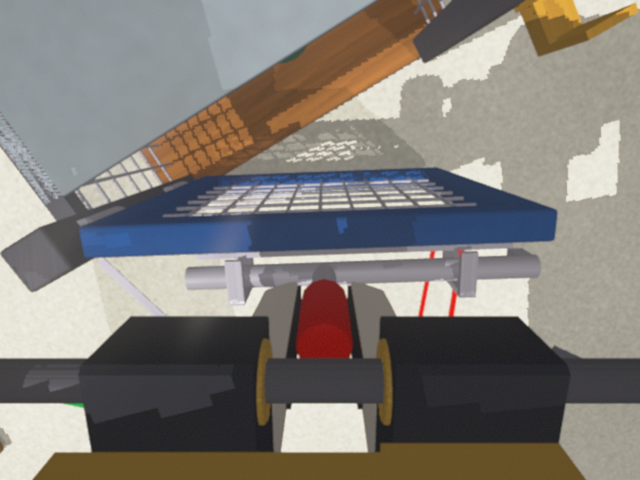

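View pics/top5.png

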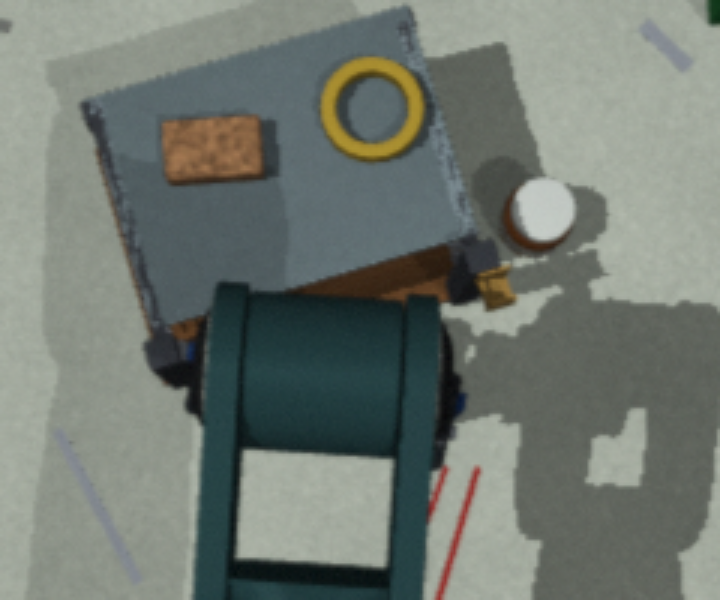

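The gate stands about 28° open, with the rod drawn and its tip at (540,267) clear of the keeper. The roof items and the jar look undisturbed. One small nudge should bring it to 30°.

Call:
send_rows(
  motion=[
    {"delta_pos": [-2.3, -0.5, 0], "spin": 0, "hand": 0},
    {"delta_pos": [-2.3, -0.5, 0], "spin": 0, "hand": 0},
    {"delta_pos": [0, 0, 0], "spin": 0, "hand": 0},
    {"delta_pos": [0, 0, 0], "spin": 0, "hand": 0},
    {"delta_pos": [0, 0, 0], "spin": 0, "hand": 0},
  ],
)

```text
clock: 6.48
tcp_pos: [494.3, -5.7, 260.8]
orientation: [0.993, -0.116, 0.0, 0.0]
wrist_force: [4.7, -2.6, -3.4]
opening: 19.1
grasp_force: 40.0
```

```bash
python3 w.py w6
```

```text
red 3542 [499.2  -7.7 289.7] top [496.3  -6.8 299. ] [488.8 -15.9 298. ] [503.6   2.5 301. ]
blue 8264 [517.4 -14. ] [0.2279 0.9737] yaw -0.2299 [-107.4  115.1] z 234.9
tcp [494.3  -5.7 260.8] yaw -0.2325 6.4833 [ 4.7 -2.6 -3.4] 19.12233313035815
```

Call:
send_rows(
  motion=[
    {"delta_pos": [0, 0, 0], "spin": 0, "hand": 0},
    {"delta_pos": [0, 0, 0], "spin": 0, "hand": 0},
    {"delta_pos": [0, 0, 0], "spin": 0, "hand": 0},
    {"delta_pos": [0, 0, 0], "spin": 0, "hand": 0},
    {"delta_pos": [0, 0, 0], "spin": 0, "hand": 0},
  ],
)

```text
clock: 6.95
tcp_pos: [494.4, -5.7, 260.8]
orientation: [0.993, -0.116, 0.0, 0.0]
wrist_force: [4.2, -2.3, -3.2]
opening: 19.3
grasp_force: 40.0
```

```bash
python3 -c "
from plant import r
print(r.get_state()['tcp_pos']); print(r.hand_in())"
```

```text
[494.38087634  -5.72462828 260.79531442]
the job is handed in; nothing more can be done
None
```

The job is handed in at about 7 s: I lifted the bolt about 12 mm, drew it at least 36 mm clear of the keeper, and the gripper is still holding the gate steady about 30° open; the last pictures showed the items on the roof and the jar undisturbed.

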